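Index the paint-jar turntable to bring the red jar to the front

ROBOT

A 6-joint arm with a two-finger parallel gripper is mounted at the origin on a cart in front of the work surface, level with it; the furniture and walls round the work are solid. World frame = base frame: x ahead of the robot, y to its left, z up, the work surface at z = 0. Lengths are in m, angles in degrees, forces in N, time in s.
With the tool pointing down it reaches from about 0.35 to 0.875 m from the base axis. Payload 15.5 kg.
Tool frame: the origin (TCP) lies on the centre line of the jaws, within the pads' length; the fingertips stand 19 mm ahead of it and the grasp point (between the pads) is the TCP (tcp_to_tips is the distance from the TCP to the fingertips, in m); z points along the fingers, y is the direction in which the jaws open and shut (so a half turn about z gives the same grasp; the last joint's range is limited). The gripper opens to 85 mm and grips with 20 to 120 N. Pads are 22 mm wide; open, the fingers measure 114 mm over their backs; the gripper's body (76 mm by 85 mm) begins 54 mm behind the grasp point. The pads swing forward as they close: fully open they stand 13 mm farther back than shut.
Start: joints at [-69.987, 28.281, 77.091, -0, 74.628, -5.472], TCP at [0.269, -0.564, 0.25] pointing down, gripper open.
Joint ranges: [-166.48, 166.48], [-47.26, 123.95], [12.59, 153.08], [-70.14, 250.14], [6.76, 159.57], [-176.63, 176.63]. Speed limits (degrees/s): [108.29, 108.29, 147.25, 172.46, 172.46, 172.46].

INTERFACE

Orientations are given as [roll, pitch, yaw] about the fixed x, y, z axes, in that order (R = Rz(yaw) Ry(pitch) Rx(roll)).
In Python, from plant import * gives the robot as it stands.
- The arm moves only by the tool drive_tool, never from a script. Its argument "moves" is a list of rows, each a list of 2 entries, a list of its own where there are three numbers: the shift along the tool's x, y, z in mm, then the turn about the tool's z in rad. A call has 1 to 20 rows; each row shifts and turns the pose as measured when the row begins, along the tool's axes as they then stand; what a row does not reach is not made up. A row lasts 1/12 s, in which the tool goes at most 41.7 mm and 7.16 degrees, less where a joint would pass 70% of its speed; a pose out of reach is approached as far as the arm can. A call is refused whole if a number of a shift passes 41.7 or a number of a turn 0.125, either way. A call with a gripper value outside its range is refused whole. "gripper" is the closure in counts, from 0 (fully open) to 255 (shut), set as the call begins (left out, the last holds). The fingers move at their own pace and stop on an object; the grip force is fixed at half the most. Time passes only in rows, so rows that do not move let the fingers close. It gives the time, the measured TCP pose, the force and the opening at its end, in the units of the state.
- read_state(): the state, without advancing time (a new reading comes with each control period).
- read_camera(name): name is "side" or "top"; returns the picture (480x640x3 uint8, red, green, blue); there is no depth.
- get_calibration(name): a dict with "K" (3x3 intrinsics, pixels), "R" (3x3) and "t" (3): a world point X has camera coordinates R X + t. Camera axes: x right, y down, z forward; pixel columns grow to the right and rows downward; lengths in m; the calibration is good to about 2 mm. A picture is of the moment at which its call begins. get_calibration takes no time and is no camera call.
- finish_job(): hands the job in, once; it reports no verdict.
The state is a dict: "t": time; "qpos": joint angles; "joint_vel": joint speeds; "joint_efforts": joint torques, N m; "tcp_pos": TCP position; "orientation": TCP orientation; "wrist_force": force on the tool from outside, world axes, zero at the start; "ft_torque": the same for the moment, N m; "finger_gap": opening from 0.0 (shut) to 1.0 (fully open).
Only numpy, scipy, OpenCV 4.12 (cv2) and the standard library are available. Lean on these libraries where they do the work, as an engineer would, in place of code of your own. Each camera call takes 0.05 s, during which the arm holds its last target. There are 200 camera calls.

TASK

Bring the red paint jar to the front station of the indexing turntable, above the yellow pointer, where its lid will be unscrewed. Press the orange dished plunger knob down with the fingertips to free the table, swing the knob gently round by a quarter turn, and let the plunger spring fully up in that next hole so that the table is locked again. Grip and lift nothing, leave the jars alone in their nests and do not disturb the things around the turntable.

Things in the scene. Friction and masses are not known exactly. Their poses are not given: they have to be found in the camera images.
- index_base: fixed green round base, 340 mm across plus four bolted lugs; its flat aluminium index plate (328 mm diameter) has its top 42 mm above the bench. Origin: on the vertical turning axis at bench level. Its -x axis points to the front, to the yellow pointer tongue (ends 199 mm from the axis, 33 mm high), toward the robot within about 0.25 rad; its +y is left as the robot sees it
- turntable (a joint): angle of the table, rad, counter-clockwise positive from above, 0 at the start; it locks at -1.571, 0, 1.571 and 3.142 (play about 0.015). Positive takes the plunger from the front to the right hole and brings the left jar to the front; negative the reverse. Grey disc, 168 mm diameter, top 54 mm above the bench, four black jar nests 50 mm from the axis. Turns with 1-3 N at the knob
- plunger (a joint): how far the sprung plunger is pressed down, m: 0 fully up (locked in a hole), 0.014 at the stop. Spring: 5 N at 0, 10 N at 0.014. The table turns when it is pressed by more than 0.010. Between the holes its tapered 20 mm collar slides under the plate, which keeps the plunger down at about 0.010 without help; within about 5 mm of a hole's centre it springs up and locks
- plunger_dish (a point): centre of the floor of the orange round dish on the plunger; it rides with the table, 135 mm from the axis, floor 79 mm above the bench when up. Flat floor, rim 8 mm high, 50 mm across inside, 59 mm outside: shut fingertips fit in it, press it down and push it sideways by the rim; it is round, so the hand need not turn with the table
- hole_front (a point): centre of the front index hole at the plate's top (42 mm above the bench), where the plunger is locked at the start. Four 23 mm holes (front, left, right, rear) lie a quarter turn apart on a 12 mm wide arc slot of radius 135 mm about the axis; the slot runs from left through front and right to rear, the rear-left quarter is solid
- hole_left (a point): centre of the left index hole at the plate's top
- hole_right (a point): centre of the right index hole at the plate's top
- front_station (a point): where the underside centre of the jar at the front station belongs: on the table's top, 50 mm from the axis toward the pointer. It is fixed to the base and does not turn
- red_jar: paint jar with a red body, pale label and white lid, 52 mm diameter, 66 mm tall, standing loose in the left or the right nest at the start; its lid's top is then 120 mm above the bench. Origin: centre of its underside
- black_jar: the same jar with a black body and white lid, in the nest opposite the red one. Origin: centre of its underside
- grey_jar: the same jar with a grey body and white lid, in the front nest at the start. Origin: centre of its underside
- chip_brush: loose paint brush with wooden handle, 198 mm long, 14 mm high, lying to the right of the turntable. Origin: centre of its underside
- masking_tape: loose blue roll of masking tape, 108 mm diameter, 24 mm high, lying to the right of the turntable. Origin: centre of its underside
- spray_cup: loose grey and red plastic cup standing upside down to the left of the turntable, 73 mm wide, 96 mm high. Origin: centre of its underside
There are look-alikes about, which are no part of the job. What is shaped like the red_jar but blue is not meant.

How it is judged:
By the outcome, as a careful person would: the job done as asked, in the order asked, and still so for the second after the job is handed in, with the robot touching nothing.
It also fails if it takes over 51 s, if anything falls off the work surface, if the arm or the gripper's body presses on something with over 40 N, if the wrist force passes 120 N, or if a joint passes its speed limit or range.

## Working session

There is one attempt and no reset: what is moved stays moved. The work goes in short steps, Python scripts to look and compute and a tool call to move; the robot and the scene stay as the last step left them, time stands still between calls to the robot, and variables do not carry over. Pictures are saved under pics/ and viewed, about 8 in all and at most 12, crops included, and the job is handed in when it is done.

Besides the shell and the picture viewer there is one more tool, called as name(argument=value, ...), one argument or row to a line, values as JSON. drive_tool: Moves the arm, as the interface text tells. Its arguments: {"type":"object","properties":{"moves":{"type":"array","items":{"type":"array"}},"gripper":{"type":"number"}},"required":["moves"]}

```bash
mkdir -p pics && python3 - <<'E'
from plant import *
import cv2
for n in ("top","side"):
    cv2.imwrite(f"pics/{n}0.png",read_camera(n)[:,:,::-1])
    c=get_calibration(n);print(n,c)
print(read_state())
E
```

```text
top {'K': array([[440.03648048,   0.        , 317.17515966],
       [  0.        , 440.03648048, 238.04351665],
       [  0.        ,   0.        ,   1.        ]]), 'R': array([[ 0.02237234, -0.99929588,  0.03012014],
       [-0.99230279, -0.02586602, -0.12110379],
       [ 0.1217976 , -0.02717892, -0.99218277]]), 't': array([0.06383997, 0.5016026 , 0.95230144])}
side {'K': array([[477.11405948,   0.        , 327.89035226],
       [  0.        , 477.11405948, 236.44662084],
       [  0.        ,   0.        ,   1.        ]]), 'R': array([[-0.82237799, -0.56887375, -0.0087808 ],
       [-0.24079256,  0.36199594, -0.90054311],
       [ 0.51547395, -0.73847247, -0.43467806]]), 't': array([0.43323928, 0.16614698, 1.04755609])}
{'t': 0.1, 'qpos': array([-6.99859055e+01,  2.83101881e+01,  7.71243630e+01, -1.77221160e-04,
        7.46274458e+01, -5.47201700e+00]), 'joint_vel': array([ 0.15214261, -0.04589322, -0.07974301, -0.0540359 ,  0.1231048 ,
        0.08847739]), 'joint_efforts': array([ 7.75256140e-04, -8.83590961e+01, -3.84562540e+01,  2.10636023e-05,
        5.23991228e-03, -4.35193078e-05]), 'tcp_pos': array([ 0.2688274 , -0.56389397,  0.24976757]), 'orientation': array([-1.79938269e+02, -5.74194851e-03,  2.54861555e+01]), 'wrist_force': array([-0.39648105, -0.44106507, -0.1067848 ]), 'ft_torque': array([ 0.02569175, -0.01141229,  0.01206509]), 'finger_gap': 0.9978930707839737}
```

View pics/top0.png

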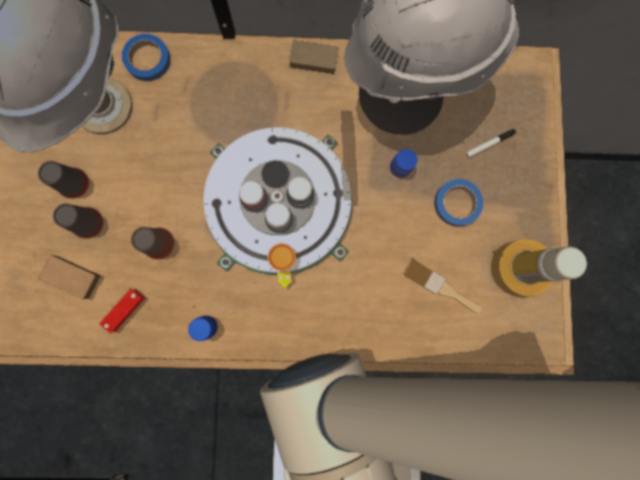

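View pics/side0.png

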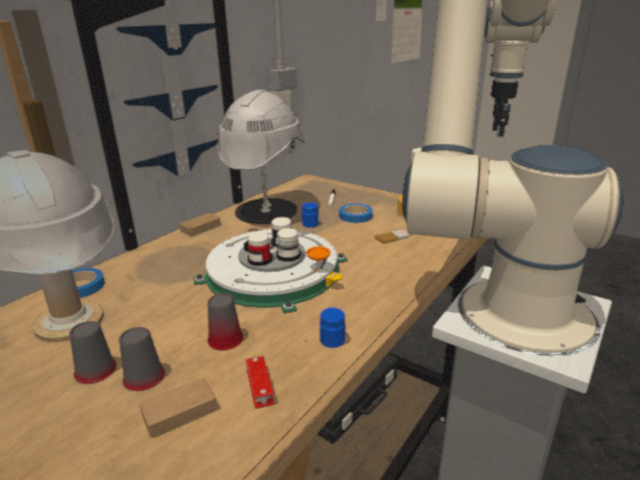

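Top view: the plunger dish is at (282,257), the pointer at (285,281) and the table centre near (276,197). The candidate for the red jar is the jar at (252,196), in the left nest. The jars at (275,173) and (299,190) are black or grey, the blue look-alikes are at (203,328) and (404,163), and red-rimmed cups stand to the left. I'll check this in a crop and measure.

```bash
cat > h.py <<'E'
from plant import *
import cv2, numpy as np
def ray(n,uv,z):
    c=get_calibration(n);d=c["R"].T@np.linalg.inv(c["K"])@[uv[0],uv[1],1.];o=-c["R"].T@c["t"]
    return o+d*(z-o[2])/d[2]
def blobs(im,lo,hi,amin=20):
    m=cv2.inRange(cv2.cvtColor(im,cv2.COLOR_RGB2HSV),lo,hi)
    n,l,s,c=cv2.connectedComponentsWithStats(m)
    return [(c[i].round(1),s[i]) for i in range(1,n) if s[i][4]>amin],l
def dish(im,n,z):
    b,_=blobs(im,(8,170,120),(18,255,255),60)
    return [(c,s[4],ray(n,c,z).round(4)) for c,s in b]
E
python3 - <<'E'
from h import *
t=cv2.imread("pics/top0.png")[:,:,::-1].copy();s=cv2.imread("pics/side0.png")[:,:,::-1].copy()
print("dish top",dish(t,"top",.085));print("dish side",dish(s,"side",.085))
for n,im in(("top",t),("side",s)):
    print("yellow",[(c,q[4],ray(n,c,.033).round(4)) for c,q in blobs(im,(24,150,120),(34,255,255),25)[0]])
    print("red",[(c,q[4],ray(n,c,.09).round(4)) for c,q in blobs(im,(0,150,60),(6,255,255),15)[0]])
# index plate ellipse: bright low-sat region
roi=t[110:285,190:365];h=cv2.cvtColor(roi,cv2.COLOR_RGB2HSV)
m=cv2.inRange(h,(0,0,150),(179,50,255))
cs,_=cv2.findContours(m,cv2.RETR_EXTERNAL,cv2.CHAIN_APPROX_NONE);c=max(cs,key=cv2.contourArea)
pts=np.array([ray("top",p[0]+[190,110],.042)[:2] for p in cv2.convexHull(c)],np.float32)
print("plate",cv2.minEnclosingCircle(pts))
for uv in((217,203),(338,193),(272,140)):print("hole",ray("top",uv,.042).round(4))
a=cv2.resize(t[120:300,180:370],(380*1,360),interpolation=2);b=cv2.resize(s[200:310,190:350],(480//1,330),interpolation=2)
out=np.zeros((360,860,3),np.uint8);out[:,:380]=a;out[:330,380:860]=b
cv2.imwrite("pics/crop.png",cv2.resize(out,(800,335))[:,:,::-1])
E
```

```text
dish top [(array([518.8, 268.4]), np.int32(564), array([ 0.4395, -0.3506,  0.085 ])), (array([281.4, 257. ]), np.int32(478), array([0.4513, 0.1513, 0.085 ]))]
dish side [(array([318.1, 252.7]), np.int32(242), array([0.4465, 0.1554, 0.085 ]))]
yellow [(array([283.8, 279.7]), np.int32(117), array([0.4056, 0.1472, 0.033 ]))]
red [(array([ 82.6, 187.8]), np.int32(61), array([0.5854, 0.5699, 0.09  ])), (array([ 97.7, 228.7]), np.int32(39), array([0.5001, 0.5317, 0.09  ])), (array([163.1, 252.9]), np.int32(72), array([0.4533, 0.3947, 0.09  ])), (array([121.8, 310.4]), np.int32(797), array([0.3346, 0.47  , 0.09  ]))]
yellow []
red [(array([254.1, 248. ]), np.int32(50), array([0.5822, 0.2284, 0.09  ])), (array([265.6, 251. ]), np.int32(52), array([0.5489, 0.2249, 0.09  ])), (array([217.3, 337. ]), np.int32(120), array([0.4025, 0.5179, 0.09  ])), (array([237.3, 340. ]), np.int32(41), array([0.3676, 0.5043, 0.09  ])), (array([259.3, 380.5]), np.int32(849), array([0.2689, 0.5573, 0.09  ])), (array([106.4, 374.5]), np.int32(29), array([0.4775, 0.6825, 0.09  ])), (array([ 85.9, 379.6]), np.int32(78), array([0.4935, 0.7071, 0.09  ])), (array([153.7, 382.5]), np.int32(55), array([0.4007, 0.6518, 0.09  ])), (array([129.9, 386.8]), np.int32(37), array([0.423 , 0.6781, 0.09  ])), (array([141.5, 385.5]), np.int32(24), array([0.4107, 0.6664, 0.09  ]))]
plate ((0.5875585079193115, 0.1679295301437378), 0.16503815352916718)
hole [0.5706 0.2994 0.042 ]
hole [0.6009 0.0321 0.042 ]
hole [0.7186 0.1833 0.042 ]
```

View pics/crop.png

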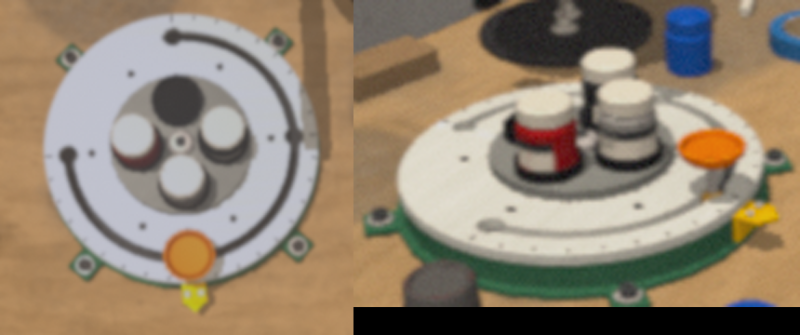

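The crop confirms it: the red jar is in the left nest at (135,135), the black jar is in the right nest, the grey jar is at the front and the rear nest is empty. That calls for a positive turn, taking the plunger from front to right.

Measured values:
- **Axis:** about (0.586, 0.167)
- **Base yaw:** about 6.7°
- **Dish:** about (0.452, 0.151)
- **Right hole:** about (0.602, 0.033)

The measured radii are 133–137 mm against 135 given, which agrees. Next I shut the gripper, square the yaw to 0 and approach high.

drive_tool(
  moves=[
    [[0, 0, -12], 0.112],
    [[0, 0, -12], 0.112],
    [[0, 0, -12], 0.112],
    [[0, 0, -12], 0.109],
    [[0, 0, 0], 0],
  ],
  gripper=255,
)

```text
t: 0.52
tcp_pos: [0.2683, -0.5626, 0.2968]
orientation: [-179.6, 0.2, -1.1]
wrist_force: [0.3, 0.4, 0.1]
finger_gap: 0.303
```

drive_tool(
  moves=[
    [[5, -20, 0], 0],
    [[10, -39, 0], 0],
    [[10, -39, 0], 0],
    [[10, -39, 0], 0],
    [[10, -39, 0], 0],
    [[10, -39, 0], 0],
    [[10, -39, 0], 0],
    [[10, -39, 0], 0],
    [[10, -39, 0], 0],
    [[10, -39, 0], 0],
    [[10, -39, 0], 0],
    [[10, -39, 0], 0],
    [[10, -39, 0], 0],
    [[10, -39, 0], 0],
    [[10, -39, 0], 0],
    [[10, -39, 0], 0],
    [[10, -39, 0], 0],
    [[10, -39, 0], 0],
    [[5, -20, 0], 0],
    [[0, 0, 0], 0],
  ],
)

```text
t: 2.18
tcp_pos: [0.4329, 0.1699, 0.2883]
orientation: [-179.3, 0.5, 3.5]
wrist_force: [-1.5, 0.0, 0.2]
finger_gap: 0.003
```

drive_tool(
  moves=[
    [[10, 10, 30], 0.06],
    [[9, 9, 35], 0],
    [[0, 0, 35], 0],
    [[0, 0, 35], 0],
    [[0, 0, 20], 0],
    [[0, 0, 0], 0],
  ],
)

```text
t: 2.68
tcp_pos: [0.4518, 0.1535, 0.1261]
orientation: [-179.3, 0.3, 1.5]
wrist_force: [-0.9, -0.0, -0.7]
finger_gap: 0.001
```

```bash
python3 - <<'E'
from h import *
t=read_camera("top");s=read_camera("side")
a=cv2.resize(t[150:330,190:370],(400,400),interpolation=2);b=cv2.resize(s[180:310,240:370],(400,400),interpolation=2)
cv2.imwrite("pics/hover.png",np.hstack([a,b])[:,:,::-1])
st=read_state();print(st["tcp_pos"],st["orientation"],st["wrist_force"])
c=get_calibration("side")
for n in("top","side"):
  c=get_calibration(n);p=c["K"]@(c["R"]@(st["tcp_pos"]-[0,0,.019])+c["t"]);print(n,"tip px",p[:2]/p[2]);print(dish(s if n=="side" else t,n,.085))
E
```

```text
[0.45325604 0.15396658 0.12917023] [-1.79275311e+02  1.05667188e-01  1.48142310e+00] [ 0.989984   -0.91671128 -0.06078418]
top tip px [279.49232744 255.02986956]
[(array([519.5, 269.4]), np.int32(548), array([ 0.4375, -0.352 ,  0.085 ]))]
side tip px [315.93130376 242.21171545]
[(array([318. , 252.8]), np.int32(238), array([0.4464, 0.156 , 0.085 ]))]
```

View pics/hover.png

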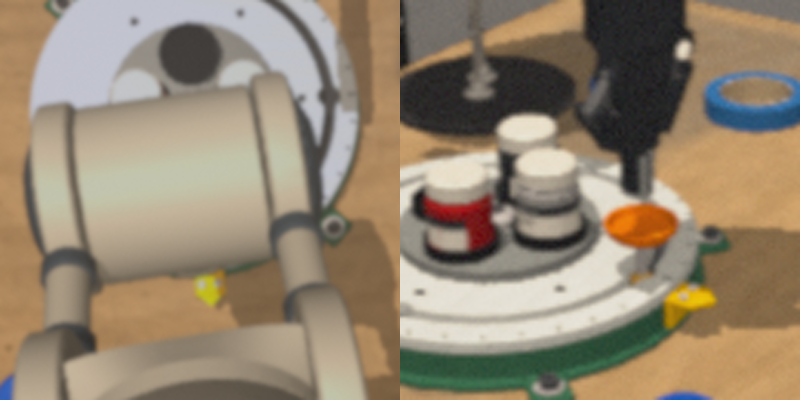

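The tips (side crop (640,190)) hang over the middle of the dish (640,225), well clear of the jars. I'll descend into the dish.

drive_tool(
  moves=[
    [[-1, 1, 12], 0],
    [[0, 0, 10], 0],
    [[0, 0, 0], 0],
    [[0, 0, 0], 0],
  ],
)

```text
t: 3.12
tcp_pos: [0.4551, 0.1533, 0.1114]
orientation: [-179.2, -0.3, 1.7]
wrist_force: [0.2, 0.1, 0.3]
finger_gap: -0.001
```

drive_tool(
  moves=[
    [[0, 0, 5], 0],
    [[0, 0, 4], 0],
    [[0, 0, 0], 0],
    [[0, 0, 0], 0],
  ],
)

```text
t: 3.45
tcp_pos: [0.4567, 0.1538, 0.1042]
orientation: [-179.2, -0.6, 1.8]
wrist_force: [0.4, -0.1, -0.1]
finger_gap: 0.003
```

drive_tool(
  moves=[
    [[-5, 1, 3], 0],
    [[-1, 1, 4], 0],
    [[0, 0, 4], 0],
    [[0, 0, 0], 0],
  ],
)

```text
t: 3.78
tcp_pos: [0.451, 0.1517, 0.0929]
orientation: [-179.1, -0.7, 1.8]
wrist_force: [0.4, 0.0, 5.8]
finger_gap: -0.002
```

drive_tool(
  moves=[
    [[0, 0, 4], 0],
    [[0, 0, 4], 0],
    [[0, 0, 1], 0],
    [[0, 0, 0], 0],
  ],
)

```text
t: 4.12
tcp_pos: [0.4511, 0.1518, 0.0839]
orientation: [-179.1, -0.7, 1.8]
wrist_force: [-1.8, -0.7, 16.2]
finger_gap: 0.004
```

The plunger is at its stop (16 N). I'll start the swing to the right.

drive_tool(
  moves=[
    [[0, 4, -0.5], 0],
    [[0, 4, 0], 0],
    [[0, 4, 0], 0],
    [[0, 4, 0], 0],
    [[0, 4, 0], 0],
    [[0, 4, 0], 0],
  ],
)

```text
t: 4.62
tcp_pos: [0.4552, 0.1284, 0.0855]
orientation: [-179.1, -1.1, 1.8]
wrist_force: [2.1, 1.9, 7.5]
finger_gap: -0.001
```

drive_tool(
  moves=[
    [[1, 5, 0.3], 0],
    [[1, 5, 0.3], 0],
    [[1.5, 5, 0.3], 0],
    [[1.5, 5, 0.3], 0],
    [[2, 4.5, 0.3], 0],
    [[2, 4.5, 0.3], 0],
    [[2.5, 4.5, 0.3], 0],
    [[2.5, 4.5, 0.3], 0],
  ],
)

```text
t: 5.28
tcp_pos: [0.4733, 0.0899, 0.0843]
orientation: [-179.0, -1.4, 1.8]
wrist_force: [-0.6, 1.1, 9.3]
finger_gap: 0.001
```

```bash
python3 - <<'E'
from h import *
s=read_camera("side");st=read_state();p=st["tcp_pos"]-[.586,.167,0]
print(st["tcp_pos"],st["wrist_force"],np.hypot(*p[:2]),np.degrees(np.arctan2(p[1],p[0]))%360,dish(s,"side",.075))
cv2.imwrite("pics/sw.png",cv2.resize(s[190:300,200:370],(680,440),interpolation=2)[:,:,::-1])
E
```

```text
[0.47386736 0.08925538 0.08426855] [-0.42856838 -3.06035846  8.54981789] 0.13644762904321067 214.7346255709758 [(array([325.4, 247.2]), np.int32(145), array([0.4598, 0.1065, 0.075 ]))]
```

View pics/sw.png

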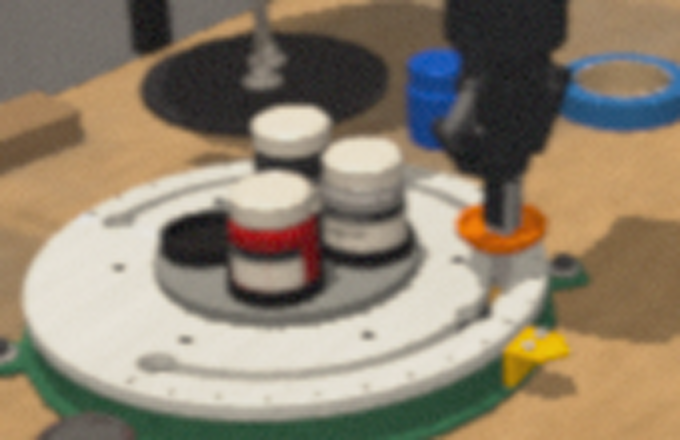

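The table has turned with the tips in the dish ((500,225) in the crop) and the jars are seated. I'll continue along the arc.

drive_tool(
  moves=[
    [[2.5, 4.1, 0], 0],
    [[2.6, 4, 0], 0],
    [[2.8, 3.9, 0], 0],
    [[2.9, 3.7, 0], 0],
    [[3.1, 3.6, 0], 0],
    [[3.2, 3.4, 0], 0],
    [[3.3, 3.3, 0], 0],
    [[3.4, 3.1, 0], 0],
    [[3.6, 2.9, 0], 0],
    [[3.7, 2.8, 0], 0],
    [[3.8, 2.7, 0], 0],
    [[3.9, 2.5, 0], 0],
  ],
)

```text
t: 6.33
tcp_pos: [0.5166, 0.049, 0.0862]
orientation: [-178.9, -1.6, 1.8]
wrist_force: [-0.8, 0.6, 7.5]
finger_gap: 0.003
```

drive_tool(
  moves=[
    [[3.6, 2.2, 0], 0],
    [[3.7, 2, 0], 0],
    [[3.8, 1.9, 0], 0],
    [[3.8, 1.7, 0], 0],
    [[3.9, 1.5, 0], 0],
    [[3.9, 1.4, 0], 0],
    [[4, 1.2, 0], 0],
    [[4, 1.1, 0], 0],
    [[4, 0.9, 0], 0],
    [[4, 0.8, 0], 0],
    [[4, 0.6, 0], 0],
    [[4, 0.5, 0], 0],
  ],
)

```text
t: 7.33
tcp_pos: [0.5653, 0.0322, 0.0881]
orientation: [-179.0, -1.5, 1.8]
wrist_force: [-1.6, -2.5, 7.2]
finger_gap: -0.005
```

```bash
python3 - <<'E'
from h import *
s=read_camera("side");t=read_camera("top");st=read_state();p=st["tcp_pos"]-[.586,.167,0]
print(st["tcp_pos"],st["wrist_force"],np.hypot(*p[:2]),np.degrees(np.arctan2(p[1],p[0]))%360,dish(s,"side",.075))
a=cv2.resize(s[190:300,200:370],(680,440),interpolation=2)[:,:440+240];
cv2.imwrite("pics/sw2.png",cv2.resize(np.hstack([a,cv2.resize(t[110:290,190:370],(440,440))]),(800,314))[:,:,::-1])
E
```

```text
[0.56589268 0.03222584 0.08815073] [ 0.65360077 -2.25776857  5.34710051] 0.13626583557958652 261.5144760556809 [(array([311.8, 229.6]), np.int32(131), array([0.5487, 0.0424, 0.075 ]))]
```

View pics/sw2.png

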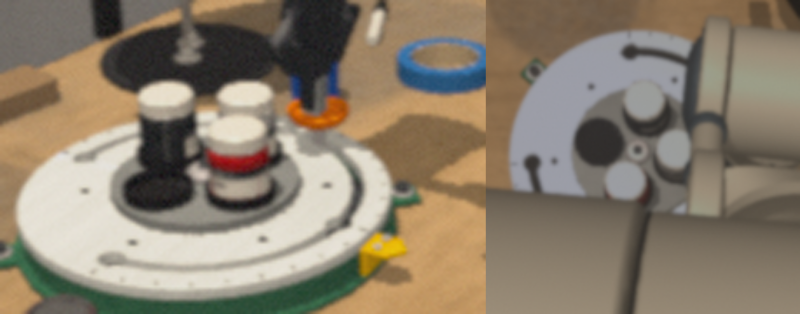

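Both views agree: the table has turned about 75° with the dish centred under the tips. I'll go on slowly, then ease the pressure so the plunger can spring up.

drive_tool(
  moves=[
    [[3, 0.7, 0], 0],
    [[3, 0.5, 0], 0],
    [[3, 0.3, 0], 0],
    [[3, 0.1, 0], 0],
    [[3, 0, -1], 0],
    [[2, 0, -1], 0],
  ],
)

```text
t: 7.93
tcp_pos: [0.5819, 0.0309, 0.0897]
orientation: [-179.0, -1.3, 1.8]
wrist_force: [-5.8, 0.7, -3.4]
finger_gap: 0.001
```

drive_tool(
  moves=[
    [[2, -0.1, -0.5], 0],
    [[2, -0.1, -0.5], 0],
    [[2, -0.1, 0], 0],
    [[2, -0.2, 0], 0],
  ],
)

```text
t: 8.27
tcp_pos: [0.5859, 0.0318, 0.089]
orientation: [-179.0, -0.7, 1.8]
wrist_force: [-3.6, 0.4, 2.6]
finger_gap: 0.001
```

drive_tool(
  moves=[
    [[2.5, 0.2, -0.7], 0],
    [[2.5, 0, -0.7], 0],
    [[2.5, 0, -0.7], 0],
    [[2.5, -0.2, 0], 0],
  ],
)

```text
t: 8.6
tcp_pos: [0.5922, 0.0325, 0.0892]
orientation: [-178.9, -0.1, 1.8]
wrist_force: [-4.9, -0.8, 1.4]
finger_gap: 0.0
```

```bash
python3 - <<'E'
from h import *
s=read_camera("side");t=read_camera("top");st=read_state()
print(st["tcp_pos"],st["wrist_force"],dish(s,"side",.075))
a=cv2.resize(s[190:280,220:350],(520,360),interpolation=2)
cv2.imwrite("pics/sw3.png",np.hstack([a,cv2.resize(t[130:230,210:280],(252,360),interpolation=2)])[:,:,::-1])
E
```

```text
[0.59286015 0.03253222 0.08938959] [-4.40227999 -0.34575214 -1.0042032 ] [(array([306.9, 227.6]), np.int32(132), array([0.5671, 0.0394, 0.075 ]))]
```

View pics/sw3.png

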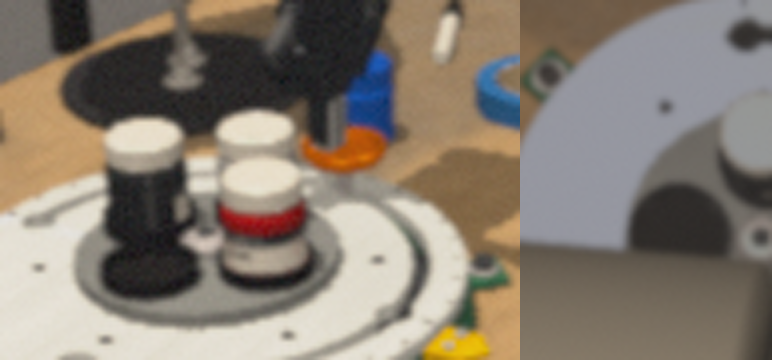

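The tips now lead and push on the rim with about 4.5 N. The nest angle gives about 80°, so roughly 23 mm is left. I'll creep on.

drive_tool(
  moves=[
    [[3, 0, -0.3], 0],
    [[3, 0, -0.3], 0],
    [[3, 0, -0.3], 0],
    [[3, 0, -0.3], 0],
    [[3, 0, -0.3], 0],
    [[3, 0, -0.3], 0],
  ],
)

```text
t: 9.2
tcp_pos: [0.6067, 0.0347, 0.0896]
orientation: [-178.8, 0.4, 1.8]
wrist_force: [-5.5, 1.5, 0.2]
finger_gap: -0.001
```

drive_tool(
  moves=[
    [[2.5, -0.2, -0.3], 0],
    [[2.5, -0.2, -0.3], 0],
    [[2, -0.2, -0.3], 0],
  ],
)

```text
t: 9.45
tcp_pos: [0.6157, 0.0361, 0.0916]
orientation: [-178.8, 0.1, 1.8]
wrist_force: [-2.4, 3.0, 4.8]
finger_gap: 0.001
```

Fz rose to 4.8 N and the tips lifted, so the plunger is probably springing into the hole. I'll ease up.

drive_tool(
  moves=[
    [[0, 0, -1], 0],
    [[0, 0, -1], 0],
  ],
)

```text
t: 9.62
tcp_pos: [0.6166, 0.0362, 0.0939]
orientation: [-178.8, 0.1, 1.8]
wrist_force: [-2.7, -0.8, -2.8]
finger_gap: -0.005
```

drive_tool(
  moves=[
    [[0, 0, 0], 0],
    [[0, 0, 0], 0],
  ],
)

```text
t: 9.78
tcp_pos: [0.6165, 0.036, 0.094]
orientation: [-178.8, 0.1, 1.9]
wrist_force: [-1.7, -0.9, -1.5]
finger_gap: -0.004
```

```bash
python3 - <<'E'
from h import *
s=read_camera("side");t=read_camera("top");st=read_state()
print(st["tcp_pos"],st["wrist_force"],dish(s,"side",.085))
a=cv2.resize(s[190:280,220:350],(520,360),interpolation=2)
cv2.imwrite("pics/sw4.png",np.hstack([a,cv2.resize(t[130:230,210:280],(252,360),interpolation=2)])[:,:,::-1])
E
```

```text
[0.61649683 0.03599043 0.09399849] [-2.29649477 -0.27190895 -0.7310358 ] [(array([300.5, 223.9]), np.int32(112), array([0.5824, 0.0472, 0.085 ]))]
```

View pics/sw4.png

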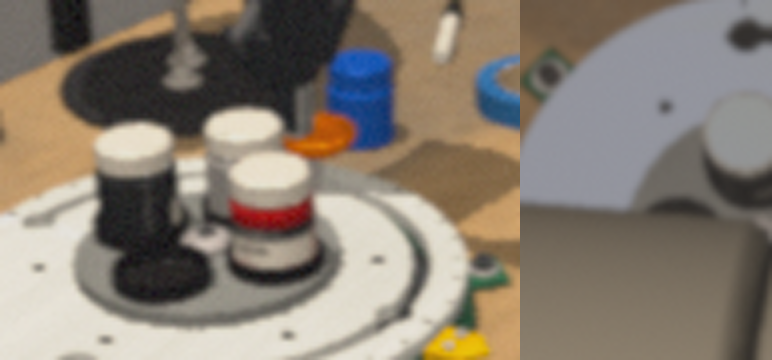

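```bash
python3 - <<'E'
from h import *
r=ray("side",(287.5,232.3),.12);b=ray("side",(253.7,225),.12);g=ray("side",(281,221.2),.12)
d=b-r;print(r,b,g,np.hypot(*d[:2]),"deg beyond/short:",np.degrees(np.arctan2(d[1],d[0])))
# start picture for reference: red lid (259,235.5), opposing lid unavailable; empty nest centre now
n=ray("side",(220+162/4,190+273/4),.056);print("nest",n,np.degrees(np.arctan2(*(n-[.586,.167,0])[[1,0]])))
E
```

```text
[0.52984927 0.16445682 0.12      ] [0.62694745 0.17790274 0.12      ] [0.58516824 0.12226584 0.12      ] 0.09802473664335364 deg beyond/short: 7.88404141208283
nest [0.57917648 0.2126315  0.056     ] 98.50473023759099
```

The jar line is within about 1° of the locked direction. I'll lift gently straight up and look.

drive_tool(
  moves=[
    [[-1, 0, -1.5], 0],
    [[-1, 0, -1.5], 0],
    [[0, 0, -2], 0],
    [[0, 0, -3], 0],
    [[0, 0, -4], 0],
    [[0, 0, 0], 0],
  ],
)

```text
t: 10.38
tcp_pos: [0.6157, 0.0355, 0.108]
orientation: [-178.8, -0.1, 1.8]
wrist_force: [0.2, 0.1, -0.4]
finger_gap: -0.0
```

```bash
python3 - <<'E'
from h import *
s=read_camera("side");st=read_state()
print(st["tcp_pos"],st["wrist_force"],dish(s,"side",.085))
c=get_calibration("side")
for z in(.077,.087):
  p=c["K"]@(c["R"]@np.array([.597,.034,z])+c["t"]);print(z,p[:2]/p[2])
cv2.imwrite("pics/sw5.png",cv2.resize(s[190:280,220:350],(780,540),interpolation=2)[:,:,::-1])
E
```

```text
[0.61558414 0.03546871 0.10766955] [0.76114788 0.51212258 0.18281477] [(array([299.3, 222.1]), np.int32(143), array([0.5923, 0.0396, 0.085 ]))]
0.077 [299.28732956 223.70111734]
0.087 [299.15870878 220.33364277]
```

View pics/sw5.png

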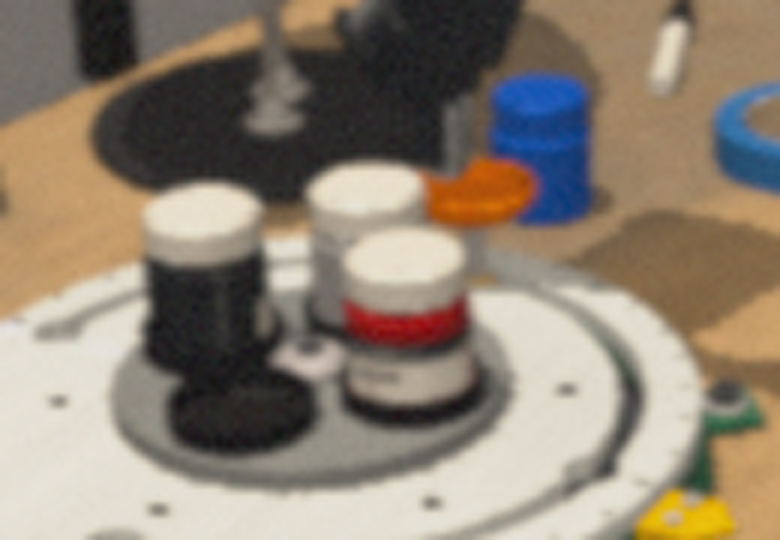

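drive_tool(
  moves=[
    [[0, 0, -15], 0],
    [[0, 0, -30], 0],
    [[0, 0, -40], 0],
    [[0, 0, -40], 0],
    [[0, 0, -40], 0],
    [[-10, 30, -20], 0],
    [[-20, 36, 0], 0],
    [[-20, 36, 0], 0],
    [[-20, 36, 0], 0],
    [[-20, 36, 0], 0],
    [[-20, 36, 0], 0],
    [[-20, 36, 0], 0],
    [[-20, 36, 0], 0],
    [[0, 0, 0], 0],
    [[0, 0, 0], 0],
  ],
)

```text
t: 11.68
tcp_pos: [0.4712, -0.2629, 0.2968]
orientation: [-179.0, -0.5, 2.0]
wrist_force: [0.9, -0.5, 0.1]
finger_gap: 0.002
```

```bash
python3 - <<'E'
from h import *
s=read_camera("side");t=read_camera("top");st=read_state()
print(st["t"],st["tcp_pos"],st["joint_vel"].max())
print(dish(t,"top",.085),dish(s,"side",.085))
# two-view height of dish: top gives line, side gives line -> least-squares intersection
def line(n,uv):
    a=ray(n,uv,0.);b=ray(n,uv,.2);return a,(b-a)/np.linalg.norm(b-a)
def tri(u,v):
    A=np.zeros((3,3));B=np.zeros(3)
    for a,d in(line("top",u),line("side",v)):
        P=np.eye(3)-np.outer(d,d);A+=P;B+=P@a
    return np.linalg.solve(A,B)
def near(L,p):return min(L,key=lambda q:np.hypot(*(q[0]-p)))[0]
T0=cv2.imread("pics/top0.png")[:,:,::-1].copy();S0=cv2.imread("pics/side0.png")[:,:,::-1].copy()
print("start",tri(near(dish(T0,"top",.085),(282,257)),near(dish(S0,"side",.085),(318,253))))
try: print("now",tri(near(dish(t,"top",.085),(338,190)),near(dish(s,"side",.085),(299,222))))
except Exception as e: print(e)
a=cv2.resize(s[190:280,220:350],(520,360),interpolation=2)
cv2.imwrite("pics/end.png",np.hstack([a,cv2.resize(t[120:300,190:370],(280,280),interpolation=2)[:360] if 0 else cv2.copyMakeBorder(cv2.resize(t[120:300,190:370],(280,280)),0,80,0,0,0)])[:,:,::-1])
E
```

```text
11.7833 [ 0.47193981 -0.26169793  0.29676263] 1.949748074435406
[(array([339.5, 187.7]), np.int32(459), array([0.6027, 0.0322, 0.085 ])), (array([518.4, 273.8]), np.int32(407), array([ 0.4281, -0.3494,  0.085 ]))] [(array([298.7, 221.4]), np.int32(173), array([0.5965, 0.0368, 0.085 ]))]
start [0.45080439 0.15099077 0.08188002]
now [0.60248322 0.03125687 0.08165417]
```

View pics/end.png

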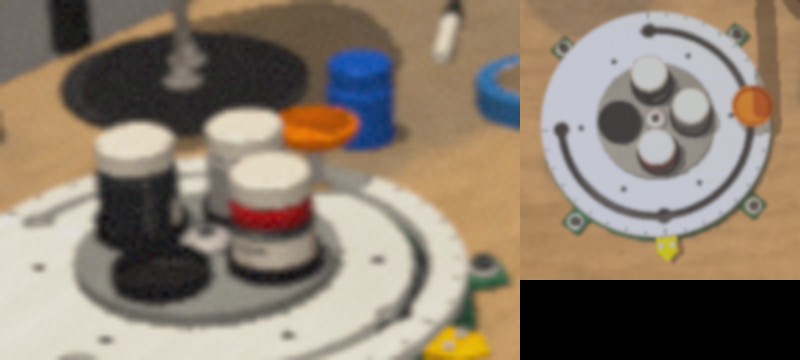

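The dish is at the right hole, and its height across two views is 81.7 mm, against 81.9 mm at the start, so it is fully up. The bottle's blob on the right moved slightly, so I'll check whether that is just the arm hiding part of it.

```bash
python3 - <<'E'
from h import *
t=read_camera("top");T0=cv2.imread("pics/top0.png")[:,:,::-1]
cv2.imwrite("pics/fin.png",np.hstack([cv2.resize(T0[120:360,340:600],(390,360)),cv2.resize(t[120:360,340:600],(390,360))])[:,:,::-1])
E
```

```text
(no output)
```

View pics/fin.png

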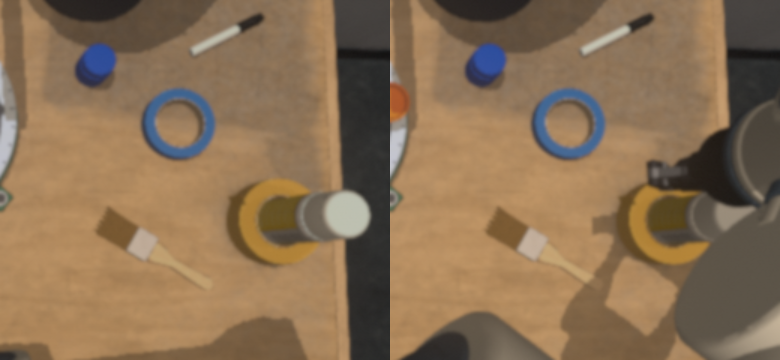

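The brush, tape and bottle base are where they were. The arm only hides part of the bottle, and the wrist force is about zero. I'll hand in.

```bash
python3 -c "
from plant import *
print(read_state()['wrist_force']);print(finish_job())"
```

```text
[-0.82772221  0.06288656 -0.89590696]
the job is handed in; nothing more can be done
None
```

The red paint jar is now at the front station above the yellow pointer, and the table is locked again. I pressed the plunger to its stop (16 N peak) with the shut fingertips and swung it a quarter turn from the front hole to the right hole. There I eased off, let it spring up, and took the arm away. I handed in at about 12 s.

**Last checks:**
- **Plunger position:** the dish is at (0.602, 0.031), and the right hole was estimated at (0.602, 0.033).
- **Plunger height:** the two-view reading is 81.7 mm, against 81.9 mm when it was locked at the start, so it is fully up.
- **Jars:** all three are still seated, with the red one at the front. Their line measured about 1° off the ideal direction, which is within measuring error.
- **Surroundings:** the brush, the tape and the bottle's base look unmoved, and the wrist force at the end was about 1 N, which is sensor noise. The arm hid part of the bottle in the last picture. I did not re-check the cup on the left, but the arm stayed well away from it.

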